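# Turn round a row of castle castings from the drying rack to the base rack

### The job

The four plaster castle pieces on the slatted drying rack stand in the order of the wall as seen from inside; move them to the plywood base rack in the reverse order, one to a pocket, so that the leftmost piece on the drying rack ends in the rightmost pocket, and so on through the row. Set each piece gently down, upright and flat on the floor of its pocket; never tip a piece over or drop it.

Things in the scene. Friction and masses are not known exactly. Their poses are not given: they have to be found in the camera images.
- round_tower_mid (a point): Loose off-white plaster casting, a round battlemented tower: round shaft 42 mm across (foot 46, crown 48) with six small teeth round its top; 76 mm high; 0.09 to 0.22 kg. The point lies on its upright middle axis, half-way up (38 mm above its foot); z is up, and its x is within about 20 degrees of the drying rack's x at the start: gripping across x takes it by the shaft or walls. It starts upright on rest_round_tower.
- square_keep_mid (a point): Loose off-white plaster casting, a square keep: block 44 x 44 mm with four corner teeth and a slit window on its x faces; 69 mm high; 0.09 to 0.22 kg. The point lies on its upright middle axis, half-way up (34.5 mm above its foot); z is up, and its x is within about 20 degrees of the drying rack's x at the start: gripping across x takes it by the shaft or walls. It starts upright on rest_square_keep.
- gatehouse_mid (a point): Loose off-white plaster casting, a gatehouse with a ridged (gable) roof: 42 mm along its x by 52 mm along its y, upright walls up to 46 mm, the ridge along y, a dark arched gate on each x face; 67 mm high; 0.09 to 0.22 kg. The point lies on its upright middle axis, half-way up (33.5 mm above its foot); z is up, and its x is within about 20 degrees of the drying rack's x at the start: gripping across x takes it by the shaft or walls. It starts upright on rest_gatehouse.
- pointed_tower_mid (a point): Loose off-white plaster casting, a round tower with a pointed cone roof: shaft 42 mm across up to 52 mm, eaves 49 mm across; 78 mm high; 0.09 to 0.22 kg. The point lies on its upright middle axis, half-way up (39 mm above its foot); z is up, and its x is within about 20 degrees of the drying rack's x at the start: gripping across x takes it by the shaft or walls. It starts upright on rest_pointed_tower.
- drying_rack: Fixed slatted wooden rack 90 mm (its x) by 340 mm (its y) with its top 24 mm high. Origin at the centre of its underside on the table, z up, x away from the robot and y to the robot's left, to within 7 degrees. Four cork rests lie on it at y = +120, +40, -40 and -120 mm, x = 0, each with one casting on it. It may be the near or the far one of the two racks.
- rest_round_tower: Fixed cork disc 64 mm across, 4 mm thick, on the drying rack: the place where the round tower stands at the start. All four discs look alike; which disc is where changes from start to start. Origin at the centre of its underside (24 mm above the table), axes as the drying rack's; it never moves.
- rest_square_keep: Fixed cork disc 64 mm across, 4 mm thick, on the drying rack: the place where the square keep stands at the start. All four discs look alike; which disc is where changes from start to start. Origin at the centre of its underside (24 mm above the table), axes as the drying rack's; it never moves.
- rest_gatehouse: Fixed cork disc 64 mm across, 4 mm thick, on the drying rack: the place where the gatehouse stands at the start. All four discs look alike; which disc is where changes from start to start. Origin at the centre of its underside (24 mm above the table), axes as the drying rack's; it never moves.
- rest_pointed_tower: Fixed cork disc 64 mm across, 4 mm thick, on the drying rack: the place where the pointed tower stands at the start. All four discs look alike; which disc is where changes from start to start. Origin at the centre of its underside (24 mm above the table), axes as the drying rack's; it never moves.
- base_rack: Fixed plywood rack 92 mm (its x) by 332 mm (its y), parallel or nearly so to the drying rack, with four square pockets in a row, each 68 x 68 mm inside, 8 mm deep, between dark wooden strips 12 mm wide. Origin at the centre of its underside on the table, z up, x away from the robot and y to the robot's left, to within 7 degrees. Pocket centres at x = 0, y = +120, +40, -40 and -120 mm; pocket floors 16 mm and strip tops 24 mm above the table. Empty at the start.
Not all that is in view belongs to the job. What is shaped like the part that bears pointed_tower_mid but blue or purple is not meant.

How it is judged:
At the end, for the whole second after the job is handed in: Each piece stands in the base rack's pocket that mirrors its rest's place in the drying rack (leftmost to rightmost and so on), its middle within 13.5 mm of the pocket's centre along each rack axis and within 4 mm of its standing height, upright within 0.1 rad, released and at rest (((y of rest_round_tower in the frame of drying_rack between 0.1 and 0.14 m and y of round_tower_mid in the frame of base_rack between -0.1335 and -0.1065 m) or (y of rest_round_tower in the frame of drying_rack between 0.02 and 0.06 m and y of round_tower_mid in the frame of base_rack between -0.0535 and -0.0265 m) or (y of rest_round_tower in the frame of drying_rack between -0.06 and -0.02 m and y of round_tower_mid in the frame of base_rack between 0.0265 and 0.0535 m) or (y of rest_round_tower in the frame of drying_rack between -0.14 and -0.1 m and y of round_tower_mid in the frame of base_rack between 0.1065 and 0.1335 m)) and x of round_tower_mid in the frame of base_rack between -0.0135 and 0.0135 m and z of round_tower_mid in the frame of base_rack between 0.05 and 0.058 m and angle between each of round_tower_mid, square_keep_mid, gatehouse_mid, pointed_tower_mid's own z axis and vertical below 0.1 rad and linear speed of each of round_tower, square_keep, gatehouse, pointed_tower below 0.02 m/s and angular speed of each of round_tower, square_keep, gatehouse, pointed_tower below 0.2 rad/s and ((y of rest_square_keep in the frame of drying_rack between 0.1 and 0.14 m and y of square_keep_mid in the frame of base_rack between -0.1335 and -0.1065 m) or (y of rest_square_keep in the frame of drying_rack between 0.02 and 0.06 m and y of square_keep_mid in the frame of base_rack between -0.0535 and -0.0265 m) or (y of rest_square_keep in the frame of drying_rack between -0.06 and -0.02 m and y of square_keep_mid in the frame of base_rack between 0.0265 and 0.0535 m) or (y of rest_square_keep in the frame of drying_rack between -0.14 and -0.1 m and y of square_keep_mid in the frame of base_rack between 0.1065 and 0.1335 m)) and x of square_keep_mid in the frame of base_rack between -0.0135 and 0.0135 m and z of square_keep_mid in the frame of base_rack between 0.0465 and 0.0545 m and ((y of rest_gatehouse in the frame of drying_rack between 0.1 and 0.14 m and y of gatehouse_mid in the frame of base_rack between -0.1335 and -0.1065 m) or (y of rest_gatehouse in the frame of drying_rack between 0.02 and 0.06 m and y of gatehouse_mid in the frame of base_rack between -0.0535 and -0.0265 m) or (y of rest_gatehouse in the frame of drying_rack between -0.06 and -0.02 m and y of gatehouse_mid in the frame of base_rack between 0.0265 and 0.0535 m) or (y of rest_gatehouse in the frame of drying_rack between -0.14 and -0.1 m and y of gatehouse_mid in the frame of base_rack between 0.1065 and 0.1335 m)) and x of gatehouse_mid in the frame of base_rack between -0.0135 and 0.0135 m and z of gatehouse_mid in the frame of base_rack between 0.0455 and 0.0535 m and ((y of rest_pointed_tower in the frame of drying_rack between 0.1 and 0.14 m and y of pointed_tower_mid in the frame of base_rack between -0.1335 and -0.1065 m) or (y of rest_pointed_tower in the frame of drying_rack between 0.02 and 0.06 m and y of pointed_tower_mid in the frame of base_rack between -0.0535 and -0.0265 m) or (y of rest_pointed_tower in the frame of drying_rack between -0.06 and -0.02 m and y of pointed_tower_mid in the frame of base_rack between 0.0265 and 0.0535 m) or (y of rest_pointed_tower in the frame of drying_rack between -0.14 and -0.1 m and y of pointed_tower_mid in the frame of base_rack between 0.1065 and 0.1335 m)) and x of pointed_tower_mid in the frame of base_rack between -0.0135 and 0.0135 m and z of pointed_tower_mid in the frame of base_rack between 0.051 and 0.059 m); the robot touches nothing.
It fails at once if a piece is tipped over (more than 40 degrees from upright) (angle between any of round_tower_mid, square_keep_mid, gatehouse_mid, pointed_tower_mid's own z axis and vertical above 0.7 rad).
It fails at once if a piece is dropped: it moves faster than 0.7 m/s with nothing touching it (a fall of about 25 mm) ((linear speed of round_tower above 0.7 m/s and contact force between round_tower and anything else below 0.02 N) or (linear speed of square_keep above 0.7 m/s and contact force between square_keep and anything else below 0.02 N) or (linear speed of gatehouse above 0.7 m/s and contact force between gatehouse and anything else below 0.02 N) or (linear speed of pointed_tower above 0.7 m/s and contact force between pointed_tower and anything else below 0.02 N)).
It also fails if it takes over 102 s, if anything falls off the work surface, if the arm or the gripper's body presses on something with over 40 N, if the wrist force passes 120 N, or if a joint passes its speed limit or range.

### The arm

A 6-joint arm with a two-finger parallel gripper is mounted at the origin on the work surface. World frame = base frame: x ahead of the robot, y to its left, z up, the work surface at z = 0. Lengths are in m, angles in rad, forces in N, time in s.
With the tool pointing down it reaches from about 0.4 to 0.825 m from the base axis. Payload 7 kg.
Tool frame: the origin (TCP) lies on the centre line of the jaws, within the pads' length; the fingertips stand 22 mm ahead of it and the grasp point (between the pads) lies 3 mm ahead of it (arm.tcp_to_tips is the distance from the TCP to the fingertips, in m); z points along the fingers, y is the line along which they close (so a half turn about z gives the same grasp; the last joint's range is limited). The gripper opens to 88 mm and grips with 3 to 60 N. Pads are 19 mm wide; open, the fingers measure 130 mm over their backs; the gripper's body (78 mm by 193 mm) begins 47 mm behind the grasp point.
Start: joints at [-0.936, 0.359, 0.012, 0, -1.224, -0.288], TCP at [0.229, -0.635, 0.225] pointing down, gripper open.
Joint ranges: [-3.07, 3.07], [-1.43, 2.12], [-1.02, 1.25], [-3.03, 1.67], [-3.05, -0], [-3.03, 3.03]. Speed limits (rad/s): [2.39, 2.39, 3.01, 3.14, 3.14, 3.14].

### API

Orientations are given as [roll, pitch, yaw] about the fixed x, y, z axes, in that order (R = Rz(yaw) Ry(pitch) Rx(roll)).
In Python, from station import arm gives the robot as it stands.
- The arm moves only by the tool jog_arm, never from a script. Its argument "targets" is a list of rows, each an object of numbers: "dx", "dy", "dz": the shift along the tool's x, y, z in mm; "rx", "ry", "rz": the turn, a rotation vector about the tool's x, y, z in rad; "gripper": the closure, from 0 (fully open) to 1 (shut). In form: [{"dx": .., "dy": .., "dz": .., "rx": .., "ry": .., "rz": .., "gripper": ..}, ...]. A call has exactly 8 rows; each row is the pose to reach, as a shift and turn from the pose commanded when the call began, along the tool's axes at that moment; what a row does not reach only later rows make up. A row lasts 1/12 s, in which the tool goes at most 41.7 mm and 7.16 degrees, less where a joint would pass 70% of its speed; a pose out of reach is approached as far as the arm can. A call with a gripper value outside its range is refused whole. The fingers move at their own pace and stop on an object; "force" is the grip in N (left out, the last holds). Time passes only in rows, so rows that repeat a pose let the fingers close, or fill a call up. It gives the time, the measured TCP pose, the force, the opening and the grip force at its end, in the units of the state.
- arm.get_state(): the state, without advancing time (a new reading comes with each control period).
- arm.grab_frame(name): name is "side" or "top"; returns a dict with "frame" (400x640x3 uint8, red, green, blue), "z_map" (400x640 float32, m along the optical axis (not along the pixel's ray), 0 where there is no reading), "fx", "fy", "cx", "cy" (pixels), "distortion" ([k1, k2, p1, p2, k3] as OpenCV has them; the pictures are not rectified), "view" (4x4, takes a point from world to camera coordinates). Camera axes: x right, y down, z forward; pixel columns grow to the right and rows downward; lengths in m; the calibration is good to about 2 mm. A picture is of the moment at which its call begins.
- arm.job_done(): hands the job in; it is judged then, once.
The state is a dict: "t": time; "q": joint angles; "qd": joint speeds; "joint_efforts": joint torques, N m; "eef_pos": TCP position; "ee_rot": TCP orientation; "force": force on the tool from outside, world axes, zero at the start; "moment": the same for the moment, N m; "width": finger opening in m; "gripper_force": force on a finger pad.
Only numpy, scipy, OpenCV 4.12 (cv2) and the standard library are available. Lean on these libraries where they do the work, as an engineer would, in place of code of your own. Each camera call takes 0.05 s, during which the arm holds its last target. There are 200 camera calls.

## Working session

There is one attempt and no reset: what is moved stays moved. The work goes in short steps, Python scripts to look and compute and a tool call to move; the robot and the scene stay as the last step left them, time stands still between calls to the robot, and variables do not carry over. Pictures are saved under pics/ and viewed, at most 14 in all, crops included, and the job is handed in when it is done.

Besides the shell and the picture viewer there is one more tool, called in YAML: its name, and indented under it one key for each argument. jog_arm: Moves the arm, as the interface text tells. Its arguments: {"type":"object","properties":{"targets":{"type":"array","items":{"type":"object","properties":{"dx":{"type":"number"},"dy":{"type":"number"},"dz":{"type":"number"},"rx":{"type":"number"},"ry":{"type":"number"},"rz":{"type":"number"},"gripper":{"type":"number"}}}},"force":{"type":"number"}},"required":["targets"]}

```bash
mkdir -p pics
cat > h.py <<'E'
import numpy as np,cv2
from station import arm
def grab(n,save=None):
    f=arm.grab_frame(n)
    if save: cv2.imwrite(f'pics/{save}.png',f['frame'][:,:,::-1])
    return f
def world(f):
    """world xyz per pixel from z_map"""
    K=np.array([[f['fx'],0,f['cx']],[0,f['fy'],f['cy']],[0,0,1.]])
    h,w=f['z_map'].shape
    uv=np.stack(np.meshgrid(np.arange(w),np.arange(h)),-1).reshape(-1,1,2).astype(np.float64)
    n=cv2.undistortPoints(uv,K,np.array(f['distortion'],float))[:,0]
    z=f['z_map'].reshape(-1,1)
    P=np.c_[n*z,z]; T=np.linalg.inv(np.array(f['view']))
    W=(P@T[:3,:3].T+T[:3,3]).reshape(h,w,3); W[f['z_map']<=0]=np.nan
    return W
E
python3 - <<'E'
from h import *
for n in ('top','side'):
    f=grab(n,n+'0'); W=world(f); np.save(n+'0.npy',W)
    T=np.linalg.inv(f['view']);print(n,T[:3,3].round(3),T[:3,2].round(2),np.nanmin(W,(0,1)),np.nanmax(W,(0,1)))
print(arm.get_state())
E
```

```text
top [ 0.476 -0.028  0.773] [ 0.02  0.01 -1.  ] [ 0.10511431 -0.62810844 -0.00610256] [0.88699211 0.59657067 0.15284602]
side [0.29  0.62  0.616] [ 0.23 -0.74 -0.63] [-0.07156775 -2.55485979 -0.77115618] [2.44725633 0.48111563 0.49457833]
{'t': 0.1, 'q': array([-9.35906050e-01,  3.59300712e-01,  1.11459915e-02, -3.08475689e-04,
       -1.22409994e+00, -2.88122290e-01]), 'qd': array([0.0011599 , 0.00195112, 0.00292785, 0.00121488, 0.00042635,
       0.00013595]), 'joint_efforts': array([-4.54158826e-04, -5.84162521e+01,  2.93749273e+01,  7.01536685e+00,
        1.01467530e-02, -9.03086902e-05]), 'eef_pos': array([ 0.2292416 , -0.63440819,  0.22392385]), 'ee_rot': array([ 3.14011203e+00, -1.36376940e-04, -2.79492960e+00]), 'force': array([-0.56419805,  0.16035691,  0.66589809]), 'moment': array([0.00396097, 0.0082357 , 0.02754944]), 'gripper_force': 0.0, 'width': 0.08727838771133369}
```

View pics/top0.png

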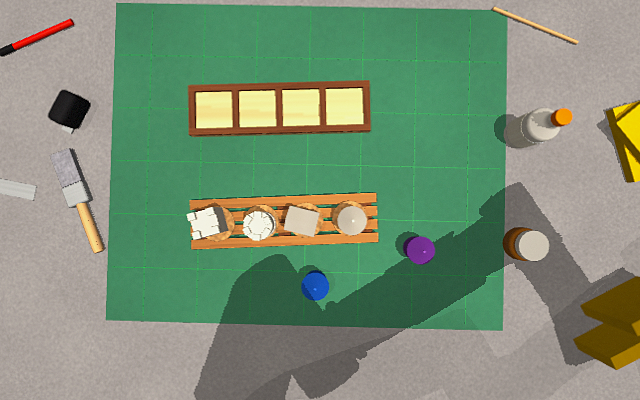

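View pics/side0.png

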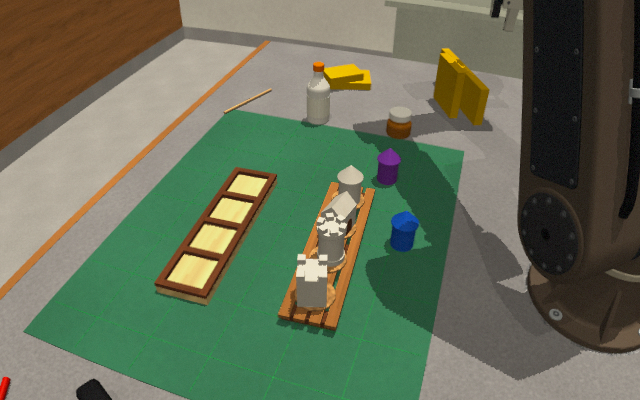

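The top view shows the drying rack nearer the robot (columns 190-378, rows 195-250). From left to right it carries the keep (205,222), round tower (258,224), gatehouse (302,220) and pointed tower (350,218). The base rack is the far one, centred at about (280,107). The side view confirms this order; the blue and purple pieces are decoys.

Run:
```python
from h import *
W=np.load('top0.npy'); im=cv2.imread('pics/top0.png'); hsv=cv2.cvtColor(im,cv2.COLOR_BGR2HSV)
S=np.load('side0.npy')
def rect(P):
    c,s,a=cv2.minAreaRect((P[:,:2]*1000).astype(np.float32)); return np.round(c,1),np.round(s,1),round(a,1)
# base rack: strip tops
reg=np.zeros(W.shape[:2],bool);reg[70:145,175:385]=1
m=reg&(W[...,2]>.014)&(W[...,2]<.035)&(hsv[...,0]<30)&(hsv[...,1]>80)
print('base',m.sum(),rect(W[m]))
pk=(m&(hsv[...,2]>200)&(hsv[...,0]>18)).astype(np.uint8)
n,l,st,ce=cv2.connectedComponentsWithStats(pk)
for i in range(1,n):
    if st[i,4]>200: q=W[l==i];print(' pocket',rect(q),np.median(q[:,2]).round(4))
print(' striptop z',np.percentile(W[m][:,2],[5,50,95]))
reg[:]=0;reg[185:258,180:390]=1
m=reg&(W[...,2]>.019)&(W[...,2]<.0265)&(hsv[...,1]>80)&(hsv[...,0]<20); print('dry',rect(W[m]))
for nm,(a,b) in dict(keep=(175,233),round=(236,279),gate=(280,324),point=(328,372)).items():
    r=np.zeros_like(reg);r[195:250,a:b]=1
    for zz in (.035,.07,.085):
        q=W[r&(W[...,2]>zz)&(hsv[...,1]<70)]
        if len(q)>20: print(nm,zz,len(q),rect(q),q[:,:2].mean(0).round(4),q[:,2].max().round(4))
```

```text
base 6428 (array([661. ,  53.2]), array([ 93.3, 332.4]), 2.6)
 pocket (array([666.6,  93.8]), array([53.1, 66.8]), 2.9) 0.016
 pocket (array([668.2, -65. ]), array([57.7, 62.7]), 1.4) 0.0162
 pocket (array([680.4, 173.6]), array([16.8, 67.2]), 2.3) 0.016
 pocket (array([650.2, 173.4]), array([37.5, 66. ]), 2.7) 0.0159
 striptop z [0.01474794 0.02237929 0.02552744]
dry (array([454.5,  38.9]), array([ 89.6, 339.4]), 3.7)
keep 0.035 912 (array([449.3, 164.9]), array([44.1, 45.3]), 16.8) [0.4505 0.1605] 0.1
keep 0.07 792 (array([449.3, 164.9]), array([44.1, 45.3]), 16.8) [0.4499 0.163 ] 0.1
keep 0.085 727 (array([449.5, 164.9]), array([43.9, 45.1]), 17.3) [0.4495 0.1645] 0.1
round 0.035 745 (array([448.2,  74.9]), array([47. , 46.2]), 80.1) [0.4485 0.0729] 0.1069
round 0.07 679 (array([448.2,  74.9]), array([47. , 46.2]), 80.1) [0.4481 0.0744] 0.1069
round 0.085 679 (array([448.2,  74.9]), array([47. , 46.2]), 80.1) [0.4481 0.0744] 0.1069
gate 0.035 771 (array([456.6,   4.1]), array([51.7, 42. ]), 77.3) [0.4569 0.0039] 0.0967
gate 0.07 769 (array([456.4,   4.1]), array([51.7, 41.7]), 77.3) [0.4568 0.0039] 0.0967
gate 0.085 370 (array([456.5,   4. ]), array([51.9, 22.9]), 79.3) [0.4563 0.0038] 0.0967
point 0.035 644 (array([459.6, -80.8]), array([47.3, 46.2]), 46.2) [ 0.46   -0.0796] 0.1072
point 0.07 644 (array([459.6, -80.8]), array([47.3, 46.2]), 46.2) [ 0.46   -0.0796] 0.1072
point 0.085 514 (array([459.3, -80.1]), array([42.3, 42.3]), 46.6) [ 0.4601 -0.0796] 0.1072
```

```bash
cat >> h.py <<'E'
PICK=dict(point=(.4598,-.0800,3),gate=(.4566,.0041,-12.7),round=(.4482,.0747,3),keep=(.4494,.1649,16.9))
PLACE=dict(point=(.6556,.1731,2.6),gate=(.6592,.0932,2.6),round=(.6628,.0132,2.6),keep=(.6664,-.0667,2.6))
def go(x,y,z,th):
    """tool-frame jog (mm, rad) from the present pose to TCP x,y,z with the jaws closing along angle th (deg)"""
    from scipy.spatial.transform import Rotation as R
    s=arm.get_state(); A=R.from_euler('xyz',s['ee_rot']); B=R.from_euler('xyz',[np.pi,0,np.radians(th-90)])
    d=A.inv().apply(np.array([x,y,z])-s['eef_pos'])*1000
    print('d',d.round(1),'r',(A.inv()*B).as_rotvec().round(4),'t',s['t'])
E
python3 - <<'E'
from h import *
W=np.load('top0.npy')
for u,v in((316,286),(420,250)): print(W[v-3:v+4,u-3:u+4].reshape(-1,3).mean(0))
x,y,t=PICK['point']; go(x,y,.16,t)
E
```

```text
[ 0.34702438 -0.02379316  0.07274991]
[nan nan nan]
d [-405.2  443.    64.5] r [ 1.4000e-03  8.0000e-04 -1.2765e+00] t 0.1
```

jog_arm:
  targets:
    - {"dx": -15,"dy": 17,"dz": 0,"rz": -0.05,"gripper": 0.3}
    - {"dx": -40,"dy": 44,"dz": 0,"rz": -0.13,"gripper": 0.3}
    - {"dx": -66,"dy": 72,"dz": 0,"rz": -0.21,"gripper": 0.3}
    - {"dx": -92,"dy": 100,"dz": 0,"rz": -0.29,"gripper": 0.3}
    - {"dx": -118,"dy": 128,"dz": 0,"rz": -0.37,"gripper": 0.3}
    - {"dx": -144,"dy": 156,"dz": 0,"rz": -0.45,"gripper": 0.3}
    - {"dx": -170,"dy": 184,"dz": 0,"rz": -0.53,"gripper": 0.3}
    - {"dx": -196,"dy": 212,"dz": 0,"rz": -0.61,"gripper": 0.3}
  force: 20

```text
invalid input at $.targets[0]: expected keys dx, dy, dz, rx, ry, rz, gripper
```

```bash
python3 -c "
from h import *
x,y,t=PICK['point']; go(x,y,.16,t);print(arm.get_state()['width'])"
```

```text
d [-405.2  443.    64.5] r [ 1.4000e-03  8.0000e-04 -1.2765e+00] t 0.1
0.08727838771133369
```

jog_arm:
  targets:
    - {"dx": -15,"dy": 17,"dz": 0,"rx": 0,"ry": 0,"rz": -0.05,"gripper": 0.3}
    - {"dx": -40,"dy": 44,"dz": 0,"rx": 0,"ry": 0,"rz": -0.13,"gripper": 0.3}
    - {"dx": -66,"dy": 72,"dz": 0,"rx": 0,"ry": 0,"rz": -0.21,"gripper": 0.3}
    - {"dx": -92,"dy": 100,"dz": 0,"rx": 0,"ry": 0,"rz": -0.29,"gripper": 0.3}
    - {"dx": -118,"dy": 128,"dz": 0,"rx": 0,"ry": 0,"rz": -0.37,"gripper": 0.3}
    - {"dx": -144,"dy": 156,"dz": 0,"rx": 0,"ry": 0,"rz": -0.45,"gripper": 0.3}
    - {"dx": -170,"dy": 184,"dz": 0,"rx": 0,"ry": 0,"rz": -0.53,"gripper": 0.3}
    - {"dx": -196,"dy": 212,"dz": 0,"rx": 0,"ry": 0,"rz": -0.61,"gripper": 0.3}
  force: 20

```text
t: 0.77
eef_pos: [0.3417, -0.367, 0.2245]
ee_rot: [3.141, 0.0, -2.181]
force: [1.3, -0.7, 0.3]
width: 0.0615
gripper_force: 0.0
```

```bash
python3 -c "
from h import *
x,y,t=PICK['point']; go(x,y,.16,t);print(arm.get_state()['width'])"
```

```text
d [-302.8   67.7   64.6] r [ 3.000e-04  2.000e-04 -6.627e-01] t 0.7667
0.06146053052124979
```

jog_arm:
  targets:
    - {"dx": -38,"dy": 8,"dz": 8,"rx": 0,"ry": 0,"rz": -0.08,"gripper": 0.3}
    - {"dx": -76,"dy": 17,"dz": 16,"rx": 0,"ry": 0,"rz": -0.17,"gripper": 0.3}
    - {"dx": -115,"dy": 26,"dz": 24,"rx": 0,"ry": 0,"rz": -0.26,"gripper": 0.3}
    - {"dx": -154,"dy": 35,"dz": 33,"rx": 0,"ry": 0,"rz": -0.35,"gripper": 0.3}
    - {"dx": -193,"dy": 44,"dz": 42,"rx": 0,"ry": 0,"rz": -0.44,"gripper": 0.3}
    - {"dx": -232,"dy": 53,"dz": 52,"rx": 0,"ry": 0,"rz": -0.53,"gripper": 0.3}
    - {"dx": -270,"dy": 61,"dz": 60,"rx": 0,"ry": 0,"rz": -0.61,"gripper": 0.3}
    - {"dx": -297,"dy": 67,"dz": 65,"rx": 0,"ry": 0,"rz": -0.66,"gripper": 0.3}

```text
t: 1.43
eef_pos: [0.4584, -0.0848, 0.159]
ee_rot: [3.141, 0.0, -1.519]
force: [1.0, -0.7, 0.9]
width: 0.0613
gripper_force: 0.0
```

```bash
python3 -c "
from h import *
x,y,t=PICK['point']; go(x,y,.064,t)
f=grab('side','s1')"
```

```text
d [-4.7 -1.7 95. ] r [ 0.0004  0.0002 -0.0007] t 1.4333
```

View pics/s1.png

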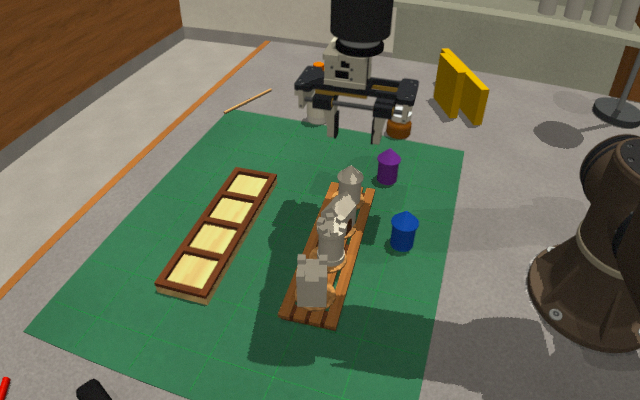

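The open jaws (330-380,120) are above the pointed tower (350,190) and close across x.

jog_arm:
  targets:
    - {"dx": -4.7,"dy": -1.7,"dz": 10,"rx": 0,"ry": 0,"rz": 0,"gripper": 0.3}
    - {"dx": -4.7,"dy": -1.7,"dz": 26,"rx": 0,"ry": 0,"rz": 0,"gripper": 0.3}
    - {"dx": -4.7,"dy": -1.7,"dz": 44,"rx": 0,"ry": 0,"rz": 0,"gripper": 0.3}
    - {"dx": -4.7,"dy": -1.7,"dz": 62,"rx": 0,"ry": 0,"rz": 0,"gripper": 0.3}
    - {"dx": -4.7,"dy": -1.7,"dz": 78,"rx": 0,"ry": 0,"rz": 0,"gripper": 0.3}
    - {"dx": -4.7,"dy": -1.7,"dz": 89,"rx": 0,"ry": 0,"rz": 0,"gripper": 0.3}
    - {"dx": -4.7,"dy": -1.7,"dz": 94.5,"rx": 0,"ry": 0,"rz": 0,"gripper": 0.3}
    - {"dx": -4.7,"dy": -1.7,"dz": 94.5,"rx": 0,"ry": 0,"rz": 0,"gripper": 0.3}

```text
t: 2.15
eef_pos: [0.4582, -0.0834, 0.0638]
ee_rot: [3.139, -0.0, -1.526]
force: [-0.5, -0.8, -0.2]
width: 0.0614
gripper_force: 0.0
```

jog_arm:
  targets:
    - {"dx": 0,"dy": 0,"dz": 0,"rx": 0,"ry": 0,"rz": 0,"gripper": 0.4}
    - {"dx": 0,"dy": 0,"dz": 0,"rx": 0,"ry": 0,"rz": 0,"gripper": 0.45}
    - {"dx": 0,"dy": 0,"dz": 0,"rx": 0,"ry": 0,"rz": 0,"gripper": 0.5}
    - {"dx": 0,"dy": 0,"dz": 0,"rx": 0,"ry": 0,"rz": 0,"gripper": 0.55}
    - {"dx": 0,"dy": 0,"dz": 0,"rx": 0,"ry": 0,"rz": 0,"gripper": 0.6}
    - {"dx": 0,"dy": 0,"dz": 0,"rx": 0,"ry": 0,"rz": 0,"gripper": 0.7}
    - {"dx": 0,"dy": 0,"dz": 0,"rx": 0,"ry": 0,"rz": 0,"gripper": 0.7}
    - {"dx": 0,"dy": 0,"dz": 0,"rx": 0,"ry": 0,"rz": 0,"gripper": 0.7}

```text
t: 2.82
eef_pos: [0.4598, -0.0827, 0.0658]
ee_rot: [-3.141, -0.0, -1.524]
force: [-1.5, -1.2, 5.8]
width: 0.047
gripper_force: 20.0
```

```bash
python3 -c "
from h import *
x,y,t=PICK['point']; go(x,y,.157,t)
x,y,t=PLACE['point']; go(x,y,.157,t)"
```

```text
d [ -2.7  -0.2 -91.2] r [-0.0008 -0.0001 -0.006 ] t 2.8167
d [-246.4 -207.5  -91. ] r [-0.0008 -0.0001  0.0009] t 2.8167
```

```bash
python3 -c "
from h import *
f=grab('side'); c=f['frame'][40:240,280:440,::-1]; cv2.imwrite('pics/c2.png',cv2.resize(c,None,fx=3,fy=3))
for i in range(6):
    grab('side'); s=arm.get_state(); print(s['t'],s['eef_pos'].round(4),s['ee_rot'].round(4),s['force'].round(1),round(s['width'],4))"
```

```text
2.9167 [ 0.4598 -0.0827  0.0658] [-3.1408e+00 -1.0000e-04 -1.5245e+00] [-1.5 -0.3  6.5] 0.0466
2.9667 [ 0.4598 -0.0827  0.0658] [-3.1408e+00 -1.0000e-04 -1.5245e+00] [-1.1 -0.4  6. ] 0.0469
3.0167 [ 0.4599 -0.0827  0.0658] [-3.1408e+00 -1.0000e-04 -1.5245e+00] [-1.8  0.3  7.1] 0.0467
3.0667 [ 0.4598 -0.0827  0.0658] [-3.1408e+00 -1.0000e-04 -1.5244e+00] [-1.7 -0.6  6.4] 0.0469
3.1167 [ 0.4598 -0.0827  0.0658] [-3.1409e+00 -2.0000e-04 -1.5244e+00] [-1.5  0.   6.2] 0.0468
3.1667 [ 0.4598 -0.0827  0.0658] [-3.1408e+00 -1.0000e-04 -1.5245e+00] [-1.9 -0.1  5.7] 0.0471
```

View pics/c2.png

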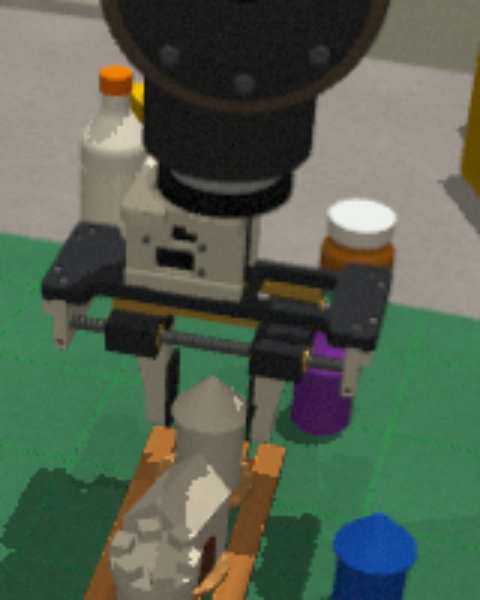

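The picture shows the pads reaching up over the pointed tower's eaves (crop 175-243, row 415), which agrees with the 47 mm width. I'll open, go 4 mm lower and grip again.

jog_arm:
  targets:
    - {"dx": 0,"dy": 0,"dz": 0,"rx": 0,"ry": 0,"rz": 0,"gripper": 0.4}
    - {"dx": 0,"dy": 0,"dz": 0,"rx": 0,"ry": 0,"rz": 0,"gripper": 0.3}
    - {"dx": 0,"dy": 0,"dz": 0,"rx": 0,"ry": 0,"rz": 0,"gripper": 0.3}
    - {"dx": -1,"dy": 0,"dz": 0.5,"rx": 0,"ry": 0,"rz": 0,"gripper": 0.3}
    - {"dx": -2.5,"dy": 0,"dz": 1.5,"rx": 0,"ry": 0,"rz": 0,"gripper": 0.3}
    - {"dx": -2.5,"dy": 0,"dz": 2.5,"rx": 0,"ry": 0,"rz": 0,"gripper": 0.3}
    - {"dx": -2.5,"dy": 0,"dz": 2.5,"rx": 0,"ry": 0,"rz": 0,"gripper": 0.3}
    - {"dx": -2.5,"dy": 0,"dz": 2.5,"rx": 0,"ry": 0,"rz": 0,"gripper": 0.3}

```text
t: 3.83
eef_pos: [0.4593, -0.0801, 0.0626]
ee_rot: [3.141, -0.0, -1.525]
force: [-0.5, 0.3, 0.2]
width: 0.0612
gripper_force: 0.0
```

```bash
python3 -c "
from h import *
x,y,t=PICK['point']; go(x,y,.0615,t)"
```

```text
d [-0.1 -0.5  1.1] r [ 0.0002 -0.     -0.0062] t 3.8333
```

jog_arm:
  targets:
    - {"dx": 0,"dy": -0.5,"dz": 1.5,"rx": 0,"ry": 0,"rz": 0,"gripper": 0.3}
    - {"dx": 0,"dy": -0.5,"dz": 1.5,"rx": 0,"ry": 0,"rz": 0,"gripper": 0.4}
    - {"dx": 0,"dy": -0.5,"dz": 1.5,"rx": 0,"ry": 0,"rz": 0,"gripper": 0.45}
    - {"dx": 0,"dy": -0.5,"dz": 1.5,"rx": 0,"ry": 0,"rz": 0,"gripper": 0.5}
    - {"dx": 0,"dy": -0.5,"dz": 1.5,"rx": 0,"ry": 0,"rz": 0,"gripper": 0.55}
    - {"dx": 0,"dy": -0.5,"dz": 1.5,"rx": 0,"ry": 0,"rz": 0,"gripper": 0.6}
    - {"dx": 0,"dy": -0.5,"dz": 1.5,"rx": 0,"ry": 0,"rz": 0,"gripper": 0.7}
    - {"dx": 0,"dy": -0.5,"dz": 1.5,"rx": 0,"ry": 0,"rz": 0,"gripper": 0.7}

```text
t: 4.5
eef_pos: [0.4598, -0.0802, 0.0613]
ee_rot: [3.142, 0.0, -1.525]
force: [-0.2, -0.6, -1.2]
width: 0.0468
gripper_force: 20.0
```

jog_arm:
  targets:
    - {"dx": 0,"dy": 0,"dz": -1,"rx": 0,"ry": 0,"rz": 0,"gripper": 0.7}
    - {"dx": 0,"dy": 0,"dz": -2,"rx": 0,"ry": 0,"rz": 0,"gripper": 0.7}
    - {"dx": 0,"dy": 0,"dz": -4,"rx": 0,"ry": 0,"rz": 0,"gripper": 0.7}
    - {"dx": 0,"dy": 0,"dz": -6,"rx": 0,"ry": 0,"rz": 0,"gripper": 0.7}
    - {"dx": 0,"dy": 0,"dz": -9,"rx": 0,"ry": 0,"rz": 0,"gripper": 0.7}
    - {"dx": 0,"dy": 0,"dz": -12,"rx": 0,"ry": 0,"rz": 0,"gripper": 0.7}
    - {"dx": 0,"dy": 0,"dz": -12,"rx": 0,"ry": 0,"rz": 0,"gripper": 0.7}
    - {"dx": 0,"dy": 0,"dz": -12,"rx": 0,"ry": 0,"rz": 0,"gripper": 0.7}

```text
t: 5.17
eef_pos: [0.4601, -0.0801, 0.0735]
ee_rot: [-3.141, 0.0, -1.525]
force: [-1.2, -0.3, -1.4]
width: 0.047
gripper_force: 20.0
```

```bash
python3 -c "
from h import *
f=grab('side'); c=f['frame'][100:240,290:430,::-1]; cv2.imwrite('pics/c3.png',cv2.resize(c,None,fx=4,fy=4,interpolation=cv2.INTER_CUBIC))
x,y,t=PLACE['point']; go(x,y,.157,t);go(x,y,.0515,t)"
```

```text
d [-244.  -207.1  -83.5] r [-0.0003  0.0001  0.0005] t 5.2167
d [-244.  -207.1   22. ] r [-0.0003  0.0001  0.0005] t 5.2167
```

View pics/c3.png

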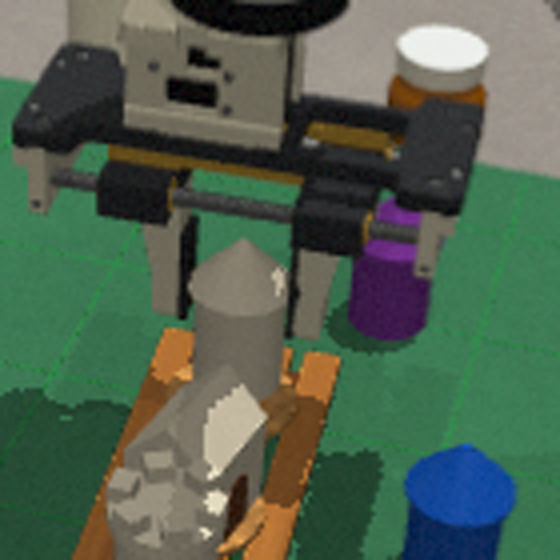

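The tower is held upright and clear of its rest. Next is the carry.

jog_arm:
  targets:
    - {"dx": 0,"dy": 0,"dz": -8,"rx": 0,"ry": 0,"rz": 0,"gripper": 0.7}
    - {"dx": 0,"dy": 0,"dz": -24,"rx": 0,"ry": 0,"rz": 0,"gripper": 0.7}
    - {"dx": 0,"dy": 0,"dz": -42,"rx": 0,"ry": 0,"rz": 0,"gripper": 0.7}
    - {"dx": 0,"dy": -8,"dz": -58,"rx": 0,"ry": 0,"rz": 0,"gripper": 0.7}
    - {"dx": -8,"dy": -22,"dz": -70,"rx": 0,"ry": 0,"rz": 0,"gripper": 0.7}
    - {"dx": -24,"dy": -40,"dz": -79,"rx": 0,"ry": 0,"rz": 0,"gripper": 0.7}
    - {"dx": -46,"dy": -60,"dz": -83,"rx": 0,"ry": 0,"rz": 0,"gripper": 0.7}
    - {"dx": -70,"dy": -80,"dz": -83,"rx": 0,"ry": 0,"rz": 0,"gripper": 0.7}

```text
t: 5.88
eef_pos: [0.5379, -0.006, 0.1583]
ee_rot: [-3.139, 0.0, -1.526]
force: [-0.1, -0.3, -0.0]
width: 0.047
gripper_force: 20.0
```

jog_arm:
  targets:
    - {"dx": -28,"dy": -22,"dz": 0,"rx": 0,"ry": 0,"rz": 0,"gripper": 0.7}
    - {"dx": -58,"dy": -44,"dz": 0,"rx": 0,"ry": 0,"rz": 0,"gripper": 0.7}
    - {"dx": -88,"dy": -66,"dz": 0,"rx": 0,"ry": 0,"rz": 0,"gripper": 0.7}
    - {"dx": -118,"dy": -88,"dz": 0,"rx": 0,"ry": 0,"rz": 0,"gripper": 0.7}
    - {"dx": -144,"dy": -106,"dz": 0,"rx": 0,"ry": 0,"rz": 0,"gripper": 0.7}
    - {"dx": -164,"dy": -120,"dz": 10,"rx": 0,"ry": 0,"rz": 0,"gripper": 0.7}
    - {"dx": -174,"dy": -127,"dz": 22,"rx": 0,"ry": 0,"rz": 0,"gripper": 0.7}
    - {"dx": -174,"dy": -127,"dz": 30,"rx": 0,"ry": 0,"rz": 0,"gripper": 0.7}

```text
t: 6.55
eef_pos: [0.6559, 0.1751, 0.1244]
ee_rot: [3.14, -0.0, -1.523]
force: [0.4, -0.9, -1.2]
width: 0.0468
gripper_force: 20.0
```

jog_arm:
  targets:
    - {"dx": 0,"dy": 0,"dz": 8,"rx": 0,"ry": 0,"rz": 0,"gripper": 0.7}
    - {"dx": 0,"dy": 0,"dz": 18,"rx": 0,"ry": 0,"rz": 0,"gripper": 0.7}
    - {"dx": 0,"dy": 0,"dz": 28,"rx": 0,"ry": 0,"rz": 0,"gripper": 0.7}
    - {"dx": 0,"dy": 0,"dz": 36,"rx": 0,"ry": 0,"rz": 0,"gripper": 0.7}
    - {"dx": 0,"dy": 0,"dz": 42,"rx": 0,"ry": 0,"rz": 0,"gripper": 0.7}
    - {"dx": 0,"dy": 0,"dz": 46,"rx": 0,"ry": 0,"rz": 0,"gripper": 0.7}
    - {"dx": 0,"dy": 0,"dz": 46,"rx": 0,"ry": 0,"rz": 0,"gripper": 0.7}
    - {"dx": 0,"dy": 0,"dz": 46,"rx": 0,"ry": 0,"rz": 0,"gripper": 0.7}

```text
t: 7.22
eef_pos: [0.6556, 0.173, 0.0804]
ee_rot: [-3.141, -0.0, -1.525]
force: [0.5, 0.7, -0.6]
width: 0.047
gripper_force: 20.0
```

```bash
python3 -c "
from h import *
x,y,t=PLACE['point']; go(x,y,.0505,t)"
```

```text
d [-0.1 -0.  29.9] r [-0.0002 -0.0001  0.0006] t 7.2167
```

jog_arm:
  targets:
    - {"dx": 0,"dy": 0,"dz": 5,"rx": 0,"ry": 0,"rz": 0,"gripper": 0.7}
    - {"dx": 0,"dy": 0,"dz": 12,"rx": 0,"ry": 0,"rz": 0,"gripper": 0.7}
    - {"dx": 0,"dy": 0,"dz": 19,"rx": 0,"ry": 0,"rz": 0,"gripper": 0.7}
    - {"dx": 0,"dy": 0,"dz": 24,"rx": 0,"ry": 0,"rz": 0,"gripper": 0.7}
    - {"dx": 0,"dy": 0,"dz": 27,"rx": 0,"ry": 0,"rz": 0,"gripper": 0.7}
    - {"dx": 0,"dy": 0,"dz": 29,"rx": 0,"ry": 0,"rz": 0,"gripper": 0.7}
    - {"dx": 0,"dy": 0,"dz": 30,"rx": 0,"ry": 0,"rz": 0,"gripper": 0.7}
    - {"dx": 0,"dy": 0,"dz": 30,"rx": 0,"ry": 0,"rz": 0,"gripper": 0.7}

```text
t: 7.88
eef_pos: [0.6554, 0.1731, 0.05]
ee_rot: [3.141, -0.0, -1.525]
force: [0.0, -0.4, -1.0]
width: 0.0469
gripper_force: 20.0
```

Still hanging, about 0.7 mm above the floor by dead reckoning. I'll nudge it down.

jog_arm:
  targets:
    - {"dx": 0,"dy": 0,"dz": 0.3,"rx": 0,"ry": 0,"rz": 0,"gripper": 0.7}
    - {"dx": 0,"dy": 0,"dz": 0.6,"rx": 0,"ry": 0,"rz": 0,"gripper": 0.7}
    - {"dx": 0,"dy": 0,"dz": 0.9,"rx": 0,"ry": 0,"rz": 0,"gripper": 0.7}
    - {"dx": 0,"dy": 0,"dz": 1.0,"rx": 0,"ry": 0,"rz": 0,"gripper": 0.7}
    - {"dx": 0,"dy": 0,"dz": 1.0,"rx": 0,"ry": 0,"rz": 0,"gripper": 0.7}
    - {"dx": 0,"dy": 0,"dz": 1.0,"rx": 0,"ry": 0,"rz": 0,"gripper": 0.7}
    - {"dx": 0,"dy": 0,"dz": 1.0,"rx": 0,"ry": 0,"rz": 0,"gripper": 0.7}
    - {"dx": 0,"dy": 0,"dz": 1.0,"rx": 0,"ry": 0,"rz": 0,"gripper": 0.7}

```text
t: 8.55
eef_pos: [0.6555, 0.1731, 0.0493]
ee_rot: [-3.142, -0.0, -1.525]
force: [0.2, 0.3, -0.0]
width: 0.0466
gripper_force: 20.0
```

jog_arm:
  targets:
    - {"dx": 0,"dy": 0,"dz": 0,"rx": 0,"ry": 0,"rz": 0,"gripper": 0.45}
    - {"dx": 0,"dy": 0,"dz": 0,"rx": 0,"ry": 0,"rz": 0,"gripper": 0.4}
    - {"dx": 0,"dy": 0,"dz": 0,"rx": 0,"ry": 0,"rz": 0,"gripper": 0.35}
    - {"dx": 0,"dy": 0,"dz": 0,"rx": 0,"ry": 0,"rz": 0,"gripper": 0.3}
    - {"dx": 0,"dy": 0,"dz": 0,"rx": 0,"ry": 0,"rz": 0,"gripper": 0.3}
    - {"dx": 0,"dy": 0,"dz": -5,"rx": 0,"ry": 0,"rz": 0,"gripper": 0.3}
    - {"dx": 0,"dy": 0,"dz": -18,"rx": 0,"ry": 0,"rz": 0,"gripper": 0.3}
    - {"dx": 0,"dy": 0,"dz": -36,"rx": 0,"ry": 0,"rz": 0,"gripper": 0.3}

```text
t: 9.22
eef_pos: [0.6545, 0.1727, 0.0844]
ee_rot: [3.139, -0.001, -1.525]
force: [0.0, 0.4, -0.7]
width: 0.0612
gripper_force: 0.0
```

```bash
python3 -c "
from h import *
x,y,t=PICK['gate']; go(x,y,.157,t);go(x,y,.0635,t)
f=grab('side','s4')"
```

```text
d [159.4 205.6 -71.8] r [ 0.0025 -0.0015  0.2674] t 9.2167
d [159.3 205.4  21.7] r [ 0.0025 -0.0015  0.2674] t 9.2167
```

View pics/s4.png

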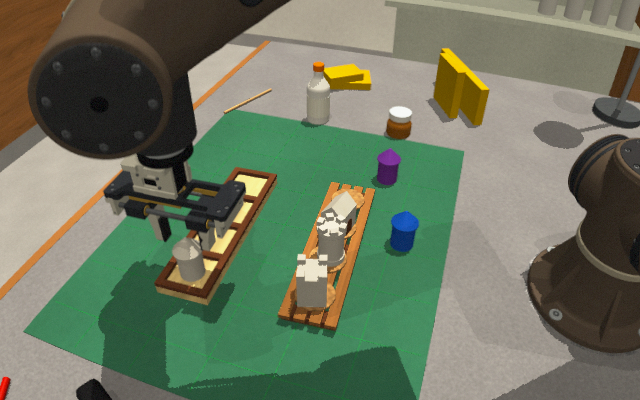

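The pointed tower stands upright in the left pocket (190,260). The gatehouse is next.

jog_arm:
  targets:
    - {"dx": 0,"dy": 0,"dz": -20,"rx": 0,"ry": 0,"rz": 0,"gripper": 0.3}
    - {"dx": 0,"dy": 0,"dz": -45,"rx": 0,"ry": 0,"rz": 0,"gripper": 0.3}
    - {"dx": 5,"dy": 8,"dz": -66,"rx": 0,"ry": 0,"rz": 0.02,"gripper": 0.3}
    - {"dx": 20,"dy": 26,"dz": -72,"rx": 0,"ry": 0,"rz": 0.05,"gripper": 0.3}
    - {"dx": 42,"dy": 54,"dz": -72,"rx": 0,"ry": 0,"rz": 0.09,"gripper": 0.3}
    - {"dx": 64,"dy": 82,"dz": -72,"rx": 0,"ry": 0,"rz": 0.13,"gripper": 0.3}
    - {"dx": 86,"dy": 110,"dz": -72,"rx": 0,"ry": 0,"rz": 0.17,"gripper": 0.3}
    - {"dx": 108,"dy": 138,"dz": -72,"rx": 0,"ry": 0,"rz": 0.21,"gripper": 0.3}

```text
t: 9.93
eef_pos: [0.5213, 0.0579, 0.1576]
ee_rot: [-3.141, 0.0, -1.737]
force: [-0.5, -0.5, -0.5]
width: 0.0614
gripper_force: 0.0
```

```bash
python3 -c "
from h import *
x,y,t=PICK['gate']; go(x,y,.0635,t)"
```

```text
d [63.8 55.  94.1] r [-0.0006  0.0004  0.0559] t 9.9333
```

jog_arm:
  targets:
    - {"dx": 22,"dy": 19,"dz": 0,"rx": 0,"ry": 0,"rz": 0.02,"gripper": 0.3}
    - {"dx": 42,"dy": 36,"dz": 0,"rx": 0,"ry": 0,"rz": 0.04,"gripper": 0.3}
    - {"dx": 57,"dy": 49,"dz": 0,"rx": 0,"ry": 0,"rz": 0.057,"gripper": 0.3}
    - {"dx": 64.5,"dy": 55.5,"dz": 2,"rx": 0,"ry": 0,"rz": 0.057,"gripper": 0.3}
    - {"dx": 64.5,"dy": 55.5,"dz": 14,"rx": 0,"ry": 0,"rz": 0.057,"gripper": 0.3}
    - {"dx": 64.5,"dy": 55.5,"dz": 24,"rx": 0,"ry": 0,"rz": 0.057,"gripper": 0.3}
    - {"dx": 64.5,"dy": 55.5,"dz": 24,"rx": 0,"ry": 0,"rz": 0.057,"gripper": 0.3}
    - {"dx": 64.5,"dy": 55.5,"dz": 24,"rx": 0,"ry": 0,"rz": 0.057,"gripper": 0.3}

```text
t: 10.6
eef_pos: [0.4574, 0.0043, 0.1333]
ee_rot: [3.141, -0.0, -1.791]
force: [-0.8, 0.1, -0.8]
width: 0.0614
gripper_force: 0.0
```

```bash
python3 -c "
from h import *
x,y,t=PICK['gate']; go(x,y,.0635,t)"
```

```text
d [ 0.4  0.8 69.8] r [ 0.0003 -0.0005  0.0011] t 10.6
```

jog_arm:
  targets:
    - {"dx": 0.4,"dy": 0.8,"dz": 8,"rx": 0,"ry": 0,"rz": 0,"gripper": 0.3}
    - {"dx": 0.4,"dy": 0.8,"dz": 22,"rx": 0,"ry": 0,"rz": 0,"gripper": 0.3}
    - {"dx": 0.4,"dy": 0.8,"dz": 38,"rx": 0,"ry": 0,"rz": 0,"gripper": 0.3}
    - {"dx": 0.4,"dy": 0.8,"dz": 54,"rx": 0,"ry": 0,"rz": 0,"gripper": 0.3}
    - {"dx": 0.4,"dy": 0.8,"dz": 64,"rx": 0,"ry": 0,"rz": 0,"gripper": 0.3}
    - {"dx": 0.4,"dy": 0.8,"dz": 69.5,"rx": 0,"ry": 0,"rz": 0,"gripper": 0.3}
    - {"dx": 0.4,"dy": 0.8,"dz": 69.5,"rx": 0,"ry": 0,"rz": 0,"gripper": 0.35}
    - {"dx": 0.4,"dy": 0.8,"dz": 69.5,"rx": 0,"ry": 0,"rz": 0,"gripper": 0.4}

```text
t: 11.27
eef_pos: [0.4567, 0.0042, 0.0639]
ee_rot: [3.142, -0.0, -1.791]
force: [-0.1, -0.0, 0.7]
width: 0.0553
gripper_force: 0.0
```

jog_arm:
  targets:
    - {"dx": 0,"dy": 0,"dz": 0,"rx": 0,"ry": 0,"rz": 0,"gripper": 0.45}
    - {"dx": 0,"dy": 0,"dz": 0,"rx": 0,"ry": 0,"rz": 0,"gripper": 0.5}
    - {"dx": 0,"dy": 0,"dz": 0,"rx": 0,"ry": 0,"rz": 0,"gripper": 0.55}
    - {"dx": 0,"dy": 0,"dz": 0,"rx": 0,"ry": 0,"rz": 0,"gripper": 0.65}
    - {"dx": 0,"dy": 0,"dz": 0,"rx": 0,"ry": 0,"rz": 0,"gripper": 0.7}
    - {"dx": 0,"dy": 0,"dz": 0,"rx": 0,"ry": 0,"rz": 0,"gripper": 0.7}
    - {"dx": 0,"dy": 0,"dz": 0,"rx": 0,"ry": 0,"rz": 0,"gripper": 0.7}
    - {"dx": 0,"dy": 0,"dz": 0,"rx": 0,"ry": 0,"rz": 0,"gripper": 0.7}

```text
t: 11.93
eef_pos: [0.4567, 0.0042, 0.0643]
ee_rot: [-3.141, 0.0, -1.792]
force: [-2.1, 0.8, 6.6]
width: 0.042
gripper_force: 20.0
```

jog_arm:
  targets:
    - {"dx": 0,"dy": 0,"dz": -2,"rx": 0,"ry": 0,"rz": 0,"gripper": 0.7}
    - {"dx": 0,"dy": 0,"dz": -8,"rx": 0,"ry": 0,"rz": 0,"gripper": 0.7}
    - {"dx": 0,"dy": 0,"dz": -20,"rx": 0,"ry": 0,"rz": 0,"gripper": 0.7}
    - {"dx": 0,"dy": 0,"dz": -36,"rx": 0,"ry": 0,"rz": 0,"gripper": 0.7}
    - {"dx": 0,"dy": 0,"dz": -54,"rx": 0,"ry": 0,"rz": 0,"gripper": 0.7}
    - {"dx": 0,"dy": 0,"dz": -72,"rx": 0,"ry": 0,"rz": 0,"gripper": 0.7}
    - {"dx": 0,"dy": 0,"dz": -85,"rx": 0,"ry": 0,"rz": 0,"gripper": 0.7}
    - {"dx": 0,"dy": 0,"dz": -93,"rx": 0,"ry": 0,"rz": 0,"gripper": 0.7}

```text
t: 12.6
eef_pos: [0.457, 0.0042, 0.1586]
ee_rot: [-3.14, 0.001, -1.792]
force: [0.2, -0.8, -1.7]
width: 0.0413
gripper_force: 20.0
```

```bash
python3 -c "
from h import *
x,y,t=PLACE['gate']; go(x,y,.157,t)"
```

```text
d [-131.2 -177.8    2.1] r [-0.002   0.0009 -0.2663] t 12.6
```

jog_arm:
  targets:
    - {"dx": -10,"dy": -14,"dz": 0,"rx": 0,"ry": 0,"rz": -0.03,"gripper": 0.7}
    - {"dx": -30,"dy": -40,"dz": 0,"rx": 0,"ry": 0,"rz": -0.07,"gripper": 0.7}
    - {"dx": -52,"dy": -70,"dz": 0,"rx": 0,"ry": 0,"rz": -0.12,"gripper": 0.7}
    - {"dx": -74,"dy": -100,"dz": 0,"rx": 0,"ry": 0,"rz": -0.16,"gripper": 0.7}
    - {"dx": -96,"dy": -130,"dz": 0,"rx": 0,"ry": 0,"rz": -0.2,"gripper": 0.7}
    - {"dx": -115,"dy": -155,"dz": 0,"rx": 0,"ry": 0,"rz": -0.24,"gripper": 0.7}
    - {"dx": -127,"dy": -171,"dz": 5,"rx": 0,"ry": 0,"rz": -0.266,"gripper": 0.7}
    - {"dx": -131,"dy": -177.5,"dz": 14,"rx": 0,"ry": 0,"rz": -0.266,"gripper": 0.7}

```text
t: 13.27
eef_pos: [0.6611, 0.0943, 0.1421]
ee_rot: [-3.141, -0.0, -1.524]
force: [0.0, 0.2, -1.3]
width: 0.0415
gripper_force: 20.0
```

jog_arm:
  targets:
    - {"dx": 0,"dy": 0,"dz": 12,"rx": 0,"ry": 0,"rz": 0,"gripper": 0.7}
    - {"dx": 0,"dy": 0,"dz": 26,"rx": 0,"ry": 0,"rz": 0,"gripper": 0.7}
    - {"dx": 0,"dy": 0,"dz": 40,"rx": 0,"ry": 0,"rz": 0,"gripper": 0.7}
    - {"dx": 0,"dy": 0,"dz": 52,"rx": 0,"ry": 0,"rz": 0,"gripper": 0.7}
    - {"dx": 0,"dy": 0,"dz": 60,"rx": 0,"ry": 0,"rz": 0,"gripper": 0.7}
    - {"dx": 0,"dy": 0,"dz": 64,"rx": 0,"ry": 0,"rz": 0,"gripper": 0.7}
    - {"dx": 0,"dy": 0,"dz": 64,"rx": 0,"ry": 0,"rz": 0,"gripper": 0.7}
    - {"dx": 0,"dy": 0,"dz": 64,"rx": 0,"ry": 0,"rz": 0,"gripper": 0.7}

```text
t: 13.93
eef_pos: [0.6584, 0.093, 0.0791]
ee_rot: [-3.141, -0.0, -1.526]
force: [-0.1, 0.5, -0.4]
width: 0.0415
gripper_force: 20.0
```

```bash
python3 -c "
from h import *
x,y,t=PLACE['gate']; go(x,y,.0523,t)"
```

```text
d [-0.2 -0.8 26.8] r [-0.0004 -0.     -0.0003] t 13.9333
```

jog_arm:
  targets:
    - {"dx": 0,"dy": -0.8,"dz": 6,"rx": 0,"ry": 0,"rz": 0,"gripper": 0.7}
    - {"dx": 0,"dy": -0.8,"dz": 13,"rx": 0,"ry": 0,"rz": 0,"gripper": 0.7}
    - {"dx": 0,"dy": -0.8,"dz": 19,"rx": 0,"ry": 0,"rz": 0,"gripper": 0.7}
    - {"dx": 0,"dy": -0.8,"dz": 23,"rx": 0,"ry": 0,"rz": 0,"gripper": 0.7}
    - {"dx": 0,"dy": -0.8,"dz": 25,"rx": 0,"ry": 0,"rz": 0,"gripper": 0.7}
    - {"dx": 0,"dy": -0.8,"dz": 26,"rx": 0,"ry": 0,"rz": 0,"gripper": 0.7}
    - {"dx": 0,"dy": -0.8,"dz": 26.7,"rx": 0,"ry": 0,"rz": 0,"gripper": 0.7}
    - {"dx": 0,"dy": -0.8,"dz": 26.7,"rx": 0,"ry": 0,"rz": 0,"gripper": 0.7}

```text
t: 14.6
eef_pos: [0.6591, 0.093, 0.0524]
ee_rot: [-3.142, -0.0, -1.526]
force: [0.1, -0.3, 1.0]
width: 0.0415
gripper_force: 20.0
```

jog_arm:
  targets:
    - {"dx": 0,"dy": 0,"dz": 0,"rx": 0,"ry": 0,"rz": 0,"gripper": 0.5}
    - {"dx": 0,"dy": 0,"dz": 0,"rx": 0,"ry": 0,"rz": 0,"gripper": 0.42}
    - {"dx": 0,"dy": 0,"dz": 0,"rx": 0,"ry": 0,"rz": 0,"gripper": 0.35}
    - {"dx": 0,"dy": 0,"dz": 0,"rx": 0,"ry": 0,"rz": 0,"gripper": 0.3}
    - {"dx": 0,"dy": 0,"dz": 0,"rx": 0,"ry": 0,"rz": 0,"gripper": 0.3}
    - {"dx": 0,"dy": 0,"dz": -5,"rx": 0,"ry": 0,"rz": 0,"gripper": 0.3}
    - {"dx": 0,"dy": 0,"dz": -22,"rx": 0,"ry": 0,"rz": 0,"gripper": 0.3}
    - {"dx": 0,"dy": 0,"dz": -45,"rx": 0,"ry": 0,"rz": 0,"gripper": 0.3}

```text
t: 15.27
eef_pos: [0.6578, 0.0926, 0.0958]
ee_rot: [3.138, -0.001, -1.526]
force: [0.5, -0.4, 0.2]
width: 0.0614
gripper_force: 0.0
```

```bash
python3 -c "
from h import *
x,y,t=PICK['round']; go(x,y,.157,t)"
```

```text
d [  8.6 210.4 -60.4] r [ 0.0038 -0.0011 -0.0076] t 15.2667
```

jog_arm:
  targets:
    - {"dx": 0,"dy": 0,"dz": -20,"rx": 0,"ry": 0,"rz": 0,"gripper": 0.3}
    - {"dx": 0,"dy": 6,"dz": -40,"rx": 0,"ry": 0,"rz": 0,"gripper": 0.3}
    - {"dx": 2,"dy": 26,"dz": -54,"rx": 0,"ry": 0,"rz": 0,"gripper": 0.3}
    - {"dx": 4,"dy": 58,"dz": -60,"rx": 0,"ry": 0,"rz": 0,"gripper": 0.3}
    - {"dx": 5,"dy": 94,"dz": -60,"rx": 0,"ry": 0,"rz": 0,"gripper": 0.3}
    - {"dx": 6,"dy": 130,"dz": -60,"rx": 0,"ry": 0,"rz": 0,"gripper": 0.3}
    - {"dx": 8,"dy": 162,"dz": -60,"rx": 0,"ry": 0,"rz": 0,"gripper": 0.3}
    - {"dx": 9,"dy": 187,"dz": -60,"rx": 0,"ry": 0,"rz": 0,"gripper": 0.3}

```text
t: 15.93
eef_pos: [0.4704, 0.075, 0.1574]
ee_rot: [-3.141, 0.0, -1.526]
force: [-0.5, 0.3, -0.1]
width: 0.0611
gripper_force: 0.0
```

jog_arm:
  targets:
    - {"dx": 0,"dy": 14,"dz": 0,"rx": 0,"ry": 0,"rz": 0,"gripper": 0.3}
    - {"dx": 0,"dy": 23,"dz": 4,"rx": 0,"ry": 0,"rz": 0,"gripper": 0.3}
    - {"dx": 0,"dy": 23.5,"dz": 14,"rx": 0,"ry": 0,"rz": 0,"gripper": 0.3}
    - {"dx": 0,"dy": 23.5,"dz": 22,"rx": 0,"ry": 0,"rz": 0,"gripper": 0.3}
    - {"dx": 0,"dy": 23.5,"dz": 24,"rx": 0,"ry": 0,"rz": 0,"gripper": 0.3}
    - {"dx": 0,"dy": 23.5,"dz": 24,"rx": 0,"ry": 0,"rz": 0,"gripper": 0.3}
    - {"dx": 0,"dy": 23.5,"dz": 24,"rx": 0,"ry": 0,"rz": 0,"gripper": 0.3}
    - {"dx": 0,"dy": 23.5,"dz": 24,"rx": 0,"ry": 0,"rz": 0,"gripper": 0.3}

```text
t: 16.6
eef_pos: [0.4497, 0.0746, 0.1331]
ee_rot: [3.141, -0.0, -1.526]
force: [-0.0, 0.1, 0.2]
width: 0.0612
gripper_force: 0.0
```

```bash
python3 -c "
from h import *
x,y,t=PICK['round']; go(x,y,.0635,t)
W=world(grab('top','t5'))"
```

```text
d [-0.1  1.5 69.6] r [ 0.0001 -0.0002 -0.0076] t 16.6
```

View pics/t5.png

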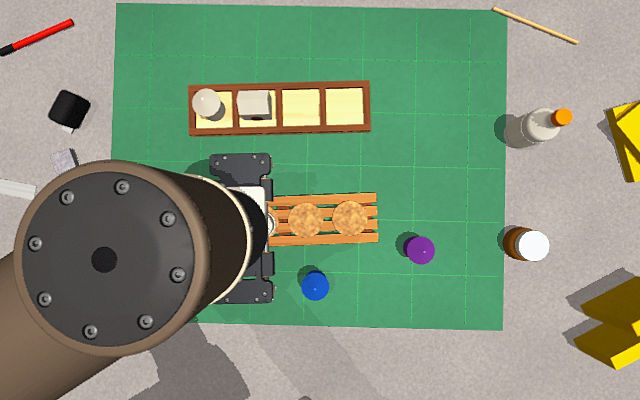

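The pointed tower (207,103) and gatehouse (254,104) stand in the two left pockets, and the arm is above the round tower.

jog_arm:
  targets:
    - {"dx": 0,"dy": 1.5,"dz": 8,"rx": 0,"ry": 0,"rz": 0,"gripper": 0.3}
    - {"dx": 0,"dy": 1.5,"dz": 22,"rx": 0,"ry": 0,"rz": 0,"gripper": 0.3}
    - {"dx": 0,"dy": 1.5,"dz": 38,"rx": 0,"ry": 0,"rz": 0,"gripper": 0.3}
    - {"dx": 0,"dy": 1.5,"dz": 54,"rx": 0,"ry": 0,"rz": 0,"gripper": 0.3}
    - {"dx": 0,"dy": 1.5,"dz": 64,"rx": 0,"ry": 0,"rz": 0,"gripper": 0.3}
    - {"dx": 0,"dy": 1.5,"dz": 69.5,"rx": 0,"ry": 0,"rz": 0,"gripper": 0.3}
    - {"dx": 0,"dy": 1.5,"dz": 69.5,"rx": 0,"ry": 0,"rz": 0,"gripper": 0.35}
    - {"dx": 0,"dy": 1.5,"dz": 69.5,"rx": 0,"ry": 0,"rz": 0,"gripper": 0.4}

```text
t: 17.32
eef_pos: [0.4478, 0.0745, 0.0635]
ee_rot: [3.141, -0.0, -1.526]
force: [0.1, -0.7, -0.1]
width: 0.0549
gripper_force: 0.0
```

jog_arm:
  targets:
    - {"dx": 0,"dy": 0,"dz": 0,"rx": 0,"ry": 0,"rz": 0,"gripper": 0.45}
    - {"dx": 0,"dy": 0,"dz": 0,"rx": 0,"ry": 0,"rz": 0,"gripper": 0.5}
    - {"dx": 0,"dy": 0,"dz": 0,"rx": 0,"ry": 0,"rz": 0,"gripper": 0.55}
    - {"dx": 0,"dy": 0,"dz": 0,"rx": 0,"ry": 0,"rz": 0,"gripper": 0.65}
    - {"dx": 0,"dy": 0,"dz": 0,"rx": 0,"ry": 0,"rz": 0,"gripper": 0.7}
    - {"dx": 0,"dy": 0,"dz": 0,"rx": 0,"ry": 0,"rz": 0,"gripper": 0.7}
    - {"dx": 0,"dy": 0,"dz": 0,"rx": 0,"ry": 0,"rz": 0,"gripper": 0.7}
    - {"dx": 0,"dy": 0,"dz": 0,"rx": 0,"ry": 0,"rz": 0,"gripper": 0.7}

```text
t: 17.98
eef_pos: [0.4481, 0.0747, 0.0641]
ee_rot: [-3.141, 0.0, -1.526]
force: [-1.0, 0.8, 6.1]
width: 0.0474
gripper_force: 20.0
```

jog_arm:
  targets:
    - {"dx": 0,"dy": 0,"dz": -2,"rx": 0,"ry": 0,"rz": 0,"gripper": 0.7}
    - {"dx": 0,"dy": 0,"dz": -8,"rx": 0,"ry": 0,"rz": 0,"gripper": 0.7}
    - {"dx": 0,"dy": 0,"dz": -20,"rx": 0,"ry": 0,"rz": 0,"gripper": 0.7}
    - {"dx": 0,"dy": 0,"dz": -36,"rx": 0,"ry": 0,"rz": 0,"gripper": 0.7}
    - {"dx": 0,"dy": 0,"dz": -54,"rx": 0,"ry": 0,"rz": 0,"gripper": 0.7}
    - {"dx": 0,"dy": 0,"dz": -72,"rx": 0,"ry": 0,"rz": 0,"gripper": 0.7}
    - {"dx": 0,"dy": 0,"dz": -85,"rx": 0,"ry": 0,"rz": 0,"gripper": 0.7}
    - {"dx": 0,"dy": 0,"dz": -93,"rx": 0,"ry": 0,"rz": 0,"gripper": 0.7}

```text
t: 18.65
eef_pos: [0.4482, 0.0747, 0.1584]
ee_rot: [-3.14, 0.001, -1.526]
force: [-0.0, 0.3, -1.4]
width: 0.0473
gripper_force: 20.0
```

```bash
python3 -c "
from h import *
f=grab('side'); c=f['frame'][40:300,260:460,::-1]; cv2.imwrite('pics/c6.png',cv2.resize(c,None,fx=2,fy=2))
x,y,t=PLACE['round']; go(x,y,.157,t)"
```

```text
d [  71.4 -211.1    2.7] r [-0.0031  0.0014 -0.0001] t 18.7
```

View pics/c6.png

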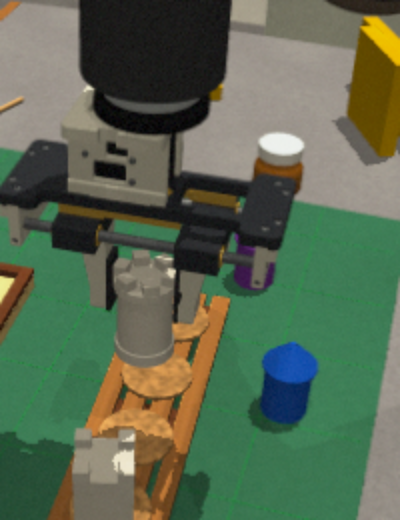

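The round tower is held upright in the jaws (crop 145,310). I'll carry it to the second pocket from the right.

jog_arm:
  targets:
    - {"dx": 5,"dy": -15,"dz": 0,"rx": 0,"ry": 0,"rz": 0,"gripper": 0.7}
    - {"dx": 15,"dy": -44,"dz": 0,"rx": 0,"ry": 0,"rz": 0,"gripper": 0.7}
    - {"dx": 27,"dy": -79,"dz": 0,"rx": 0,"ry": 0,"rz": 0,"gripper": 0.7}
    - {"dx": 39,"dy": -115,"dz": 0,"rx": 0,"ry": 0,"rz": 0,"gripper": 0.7}
    - {"dx": 51,"dy": -150,"dz": 0,"rx": 0,"ry": 0,"rz": 0,"gripper": 0.7}
    - {"dx": 62,"dy": -182,"dz": 0,"rx": 0,"ry": 0,"rz": 0,"gripper": 0.7}
    - {"dx": 69,"dy": -203,"dz": 4,"rx": 0,"ry": 0,"rz": 0,"gripper": 0.7}
    - {"dx": 71.4,"dy": -211,"dz": 13,"rx": 0,"ry": 0,"rz": 0,"gripper": 0.7}

```text
t: 19.37
eef_pos: [0.6647, 0.0114, 0.1423]
ee_rot: [-3.141, -0.001, -1.527]
force: [1.2, 0.2, -0.9]
width: 0.0476
gripper_force: 20.0
```

jog_arm:
  targets:
    - {"dx": 0,"dy": 0,"dz": 12,"rx": 0,"ry": 0,"rz": 0,"gripper": 0.7}
    - {"dx": 0,"dy": 0,"dz": 26,"rx": 0,"ry": 0,"rz": 0,"gripper": 0.7}
    - {"dx": 0,"dy": 0,"dz": 40,"rx": 0,"ry": 0,"rz": 0,"gripper": 0.7}
    - {"dx": 0,"dy": 0,"dz": 52,"rx": 0,"ry": 0,"rz": 0,"gripper": 0.7}
    - {"dx": 0,"dy": 0,"dz": 60,"rx": 0,"ry": 0,"rz": 0,"gripper": 0.7}
    - {"dx": 0,"dy": 0,"dz": 64,"rx": 0,"ry": 0,"rz": 0,"gripper": 0.7}
    - {"dx": 0,"dy": 0,"dz": 64,"rx": 0,"ry": 0,"rz": 0,"gripper": 0.7}
    - {"dx": 0,"dy": 0,"dz": 64,"rx": 0,"ry": 0,"rz": 0,"gripper": 0.7}

```text
t: 20.03
eef_pos: [0.6618, 0.0128, 0.0799]
ee_rot: [-3.141, -0.0, -1.525]
force: [0.4, 0.3, -1.3]
width: 0.0471
gripper_force: 20.0
```

```bash
python3 -c "
from h import *
x,y,t=PLACE['round']; go(x,y,.0521,t)"
```

```text
d [-0.3 -1.  27.8] r [-0.0004 -0.0001 -0.    ] t 20.0333
```

jog_arm:
  targets:
    - {"dx": 0,"dy": -1,"dz": 6,"rx": 0,"ry": 0,"rz": 0,"gripper": 0.7}
    - {"dx": 0,"dy": -1,"dz": 13,"rx": 0,"ry": 0,"rz": 0,"gripper": 0.7}
    - {"dx": 0,"dy": -1,"dz": 19,"rx": 0,"ry": 0,"rz": 0,"gripper": 0.7}
    - {"dx": 0,"dy": -1,"dz": 24,"rx": 0,"ry": 0,"rz": 0,"gripper": 0.7}
    - {"dx": 0,"dy": -1,"dz": 26,"rx": 0,"ry": 0,"rz": 0,"gripper": 0.7}
    - {"dx": 0,"dy": -1,"dz": 27,"rx": 0,"ry": 0,"rz": 0,"gripper": 0.7}
    - {"dx": 0,"dy": -1,"dz": 27.7,"rx": 0,"ry": 0,"rz": 0,"gripper": 0.7}
    - {"dx": 0,"dy": -1,"dz": 27.7,"rx": 0,"ry": 0,"rz": 0,"gripper": 0.7}

```text
t: 20.7
eef_pos: [0.6625, 0.0125, 0.0523]
ee_rot: [3.141, -0.0, -1.526]
force: [-1.4, -0.9, 2.2]
width: 0.0471
gripper_force: 20.0
```

Contact with the floor. Release, then on to the keep.

jog_arm:
  targets:
    - {"dx": 0,"dy": 0,"dz": 0,"rx": 0,"ry": 0,"rz": 0,"gripper": 0.45}
    - {"dx": 0,"dy": 0,"dz": 0,"rx": 0,"ry": 0,"rz": 0,"gripper": 0.4}
    - {"dx": 0,"dy": 0,"dz": 0,"rx": 0,"ry": 0,"rz": 0,"gripper": 0.35}
    - {"dx": 0,"dy": 0,"dz": 0,"rx": 0,"ry": 0,"rz": 0,"gripper": 0.3}
    - {"dx": 0,"dy": 0,"dz": 0,"rx": 0,"ry": 0,"rz": 0,"gripper": 0.3}
    - {"dx": 0,"dy": 0,"dz": -5,"rx": 0,"ry": 0,"rz": 0,"gripper": 0.3}
    - {"dx": 0,"dy": 0,"dz": -22,"rx": 0,"ry": 0,"rz": 0,"gripper": 0.3}
    - {"dx": 0,"dy": 0,"dz": -45,"rx": 0,"ry": 0,"rz": 0,"gripper": 0.3}

```text
t: 21.37
eef_pos: [0.6614, 0.0124, 0.0956]
ee_rot: [3.138, -0.001, -1.526]
force: [0.2, 0.9, -0.8]
width: 0.0611
gripper_force: 0.0
```

```bash
python3 -c "
from h import *
x,y,t=PICK['keep']; go(x,y,.157,t)"
```

```text
d [-161.8  205.2  -60.7] r [ 3.900e-03 -2.000e-04 -2.502e-01] t 21.3667
```

jog_arm:
  targets:
    - {"dx": 0,"dy": 0,"dz": -20,"rx": 0,"ry": 0,"rz": 0,"gripper": 0.3}
    - {"dx": 0,"dy": 0,"dz": -42,"rx": 0,"ry": 0,"rz": 0,"gripper": 0.3}
    - {"dx": -5,"dy": 8,"dz": -57,"rx": 0,"ry": 0,"rz": -0.02,"gripper": 0.3}
    - {"dx": -20,"dy": 26,"dz": -61,"rx": 0,"ry": 0,"rz": -0.05,"gripper": 0.3}
    - {"dx": -42,"dy": 54,"dz": -61,"rx": 0,"ry": 0,"rz": -0.09,"gripper": 0.3}
    - {"dx": -64,"dy": 82,"dz": -61,"rx": 0,"ry": 0,"rz": -0.13,"gripper": 0.3}
    - {"dx": -86,"dy": 110,"dz": -61,"rx": 0,"ry": 0,"rz": -0.17,"gripper": 0.3}
    - {"dx": -108,"dy": 138,"dz": -61,"rx": 0,"ry": 0,"rz": -0.21,"gripper": 0.3}

```text
t: 22.03
eef_pos: [0.518, 0.115, 0.1579]
ee_rot: [-3.141, 0.0, -1.313]
force: [0.4, 1.7, -0.6]
width: 0.0614
gripper_force: 0.0
```

```bash
python3 -c "
from h import *
x,y,t=PICK['keep']; go(x,y,.157,t)"
```

```text
d [-65.7  53.7   0.9] r [-0.0002  0.0003 -0.0374] t 22.0333
```

jog_arm:
  targets:
    - {"dx": -22,"dy": 18,"dz": 0,"rx": 0,"ry": 0,"rz": -0.02,"gripper": 0.3}
    - {"dx": -43,"dy": 35,"dz": 0,"rx": 0,"ry": 0,"rz": -0.04,"gripper": 0.3}
    - {"dx": -58,"dy": 48,"dz": 0,"rx": 0,"ry": 0,"rz": -0.04,"gripper": 0.3}
    - {"dx": -66.5,"dy": 55,"dz": 2,"rx": 0,"ry": 0,"rz": -0.04,"gripper": 0.3}
    - {"dx": -66.5,"dy": 55,"dz": 14,"rx": 0,"ry": 0,"rz": -0.04,"gripper": 0.3}
    - {"dx": -66.5,"dy": 55,"dz": 24,"rx": 0,"ry": 0,"rz": -0.04,"gripper": 0.3}
    - {"dx": -66.5,"dy": 55,"dz": 24,"rx": 0,"ry": 0,"rz": -0.04,"gripper": 0.3}
    - {"dx": -66.5,"dy": 55,"dz": 24,"rx": 0,"ry": 0,"rz": -0.04,"gripper": 0.3}

```text
t: 22.7
eef_pos: [0.4498, 0.1643, 0.1332]
ee_rot: [3.14, -0.001, -1.276]
force: [1.3, 0.6, -0.1]
width: 0.0613
gripper_force: 0.0
```

```bash
python3 -c "
from h import *
x,y,t=PICK['keep']; go(x,y,.0635,t)"
```

```text
d [-0.8  0.1 69.7] r [ 0.0016 -0.0009 -0.0001] t 22.7
```

jog_arm:
  targets:
    - {"dx": -0.7,"dy": 0.2,"dz": 8,"rx": 0,"ry": 0,"rz": 0,"gripper": 0.3}
    - {"dx": -0.7,"dy": 0.2,"dz": 22,"rx": 0,"ry": 0,"rz": 0,"gripper": 0.3}
    - {"dx": -0.7,"dy": 0.2,"dz": 38,"rx": 0,"ry": 0,"rz": 0,"gripper": 0.3}
    - {"dx": -0.7,"dy": 0.2,"dz": 54,"rx": 0,"ry": 0,"rz": 0,"gripper": 0.3}
    - {"dx": -0.7,"dy": 0.2,"dz": 64,"rx": 0,"ry": 0,"rz": 0,"gripper": 0.3}
    - {"dx": -0.7,"dy": 0.2,"dz": 69.5,"rx": 0,"ry": 0,"rz": 0,"gripper": 0.3}
    - {"dx": -0.7,"dy": 0.2,"dz": 69.5,"rx": 0,"ry": 0,"rz": 0,"gripper": 0.35}
    - {"dx": -0.7,"dy": 0.2,"dz": 69.5,"rx": 0,"ry": 0,"rz": 0,"gripper": 0.4}

```text
t: 23.37
eef_pos: [0.4499, 0.1654, 0.0644]
ee_rot: [3.141, -0.0, -1.276]
force: [-0.5, -0.4, 0.5]
width: 0.0551
gripper_force: 0.0
```

jog_arm:
  targets:
    - {"dx": 0,"dy": 0,"dz": 0,"rx": 0,"ry": 0,"rz": 0,"gripper": 0.45}
    - {"dx": 0,"dy": 0,"dz": 0,"rx": 0,"ry": 0,"rz": 0,"gripper": 0.5}
    - {"dx": 0,"dy": 0,"dz": 0,"rx": 0,"ry": 0,"rz": 0,"gripper": 0.55}
    - {"dx": 0,"dy": 0,"dz": 0,"rx": 0,"ry": 0,"rz": 0,"gripper": 0.65}
    - {"dx": 0,"dy": 0,"dz": 0,"rx": 0,"ry": 0,"rz": 0,"gripper": 0.7}
    - {"dx": 0,"dy": 0,"dz": 0,"rx": 0,"ry": 0,"rz": 0,"gripper": 0.7}
    - {"dx": 0,"dy": 0,"dz": 0,"rx": 0,"ry": 0,"rz": 0,"gripper": 0.7}
    - {"dx": 0,"dy": 0,"dz": 0,"rx": 0,"ry": 0,"rz": 0,"gripper": 0.7}

```text
t: 24.03
eef_pos: [0.4498, 0.1657, 0.065]
ee_rot: [-3.141, 0.0, -1.276]
force: [-1.1, 0.2, 6.5]
width: 0.0436
gripper_force: 20.0
```

jog_arm:
  targets:
    - {"dx": 0,"dy": 0,"dz": -2,"rx": 0,"ry": 0,"rz": 0,"gripper": 0.7}
    - {"dx": 0,"dy": 0,"dz": -8,"rx": 0,"ry": 0,"rz": 0,"gripper": 0.7}
    - {"dx": 0,"dy": 0,"dz": -20,"rx": 0,"ry": 0,"rz": 0,"gripper": 0.7}
    - {"dx": 0,"dy": 0,"dz": -36,"rx": 0,"ry": 0,"rz": 0,"gripper": 0.7}
    - {"dx": 0,"dy": 0,"dz": -54,"rx": 0,"ry": 0,"rz": 0,"gripper": 0.7}
    - {"dx": 0,"dy": 0,"dz": -72,"rx": 0,"ry": 0,"rz": 0,"gripper": 0.7}
    - {"dx": 0,"dy": 0,"dz": -85,"rx": 0,"ry": 0,"rz": 0,"gripper": 0.7}
    - {"dx": 0,"dy": 0,"dz": -93,"rx": 0,"ry": 0,"rz": 0,"gripper": 0.7}

```text
t: 24.7
eef_pos: [0.4501, 0.1658, 0.1592]
ee_rot: [-3.14, 0.001, -1.276]
force: [0.1, 0.3, -1.6]
width: 0.0439
gripper_force: 20.0
```

```bash
python3 -c "
from h import *
x,y,t=PLACE['keep']; go(x,y,.157,t)"
```

```text
d [ 285.4 -139.3    2.3] r [-0.0019  0.0011  0.2498] t 24.7
```

jog_arm:
  targets:
    - {"dx": 14,"dy": -7,"dz": 0,"rx": 0,"ry": 0,"rz": 0.01,"gripper": 0.7}
    - {"dx": 36,"dy": -18,"dz": 0,"rx": 0,"ry": 0,"rz": 0.03,"gripper": 0.7}
    - {"dx": 62,"dy": -30,"dz": 0,"rx": 0,"ry": 0,"rz": 0.06,"gripper": 0.7}
    - {"dx": 88,"dy": -43,"dz": 0,"rx": 0,"ry": 0,"rz": 0.09,"gripper": 0.7}
    - {"dx": 114,"dy": -56,"dz": 0,"rx": 0,"ry": 0,"rz": 0.12,"gripper": 0.7}
    - {"dx": 140,"dy": -68,"dz": 0,"rx": 0,"ry": 0,"rz": 0.14,"gripper": 0.7}
    - {"dx": 164,"dy": -80,"dz": 0,"rx": 0,"ry": 0,"rz": 0.16,"gripper": 0.7}
    - {"dx": 188,"dy": -92,"dz": 0,"rx": 0,"ry": 0,"rz": 0.18,"gripper": 0.7}

```text
t: 25.37
eef_pos: [0.5927, 0.0111, 0.1569]
ee_rot: [3.141, 0.0, -1.457]
force: [-0.6, 1.1, -2.3]
width: 0.0437
gripper_force: 20.0
```

```bash
python3 -c "
from h import *
x,y,t=PLACE['keep']; go(x,y,.157,t)"
```

```text
d [ 85.6 -64.4  -0.2] r [ 0.0011 -0.      0.0683] t 25.3667
```

jog_arm:
  targets:
    - {"dx": 24,"dy": -18,"dz": 0,"rx": 0,"ry": 0,"rz": 0.02,"gripper": 0.7}
    - {"dx": 47,"dy": -34,"dz": 0,"rx": 0,"ry": 0,"rz": 0.04,"gripper": 0.7}
    - {"dx": 67,"dy": -49,"dz": 0,"rx": 0,"ry": 0,"rz": 0.06,"gripper": 0.7}
    - {"dx": 81,"dy": -59,"dz": 0,"rx": 0,"ry": 0,"rz": 0.07,"gripper": 0.7}
    - {"dx": 87,"dy": -64,"dz": 3,"rx": 0,"ry": 0,"rz": 0.07,"gripper": 0.7}
    - {"dx": 87,"dy": -64,"dz": 10,"rx": 0,"ry": 0,"rz": 0.07,"gripper": 0.7}
    - {"dx": 87,"dy": -64,"dz": 21,"rx": 0,"ry": 0,"rz": 0.07,"gripper": 0.7}
    - {"dx": 87,"dy": -64,"dz": 34,"rx": 0,"ry": 0,"rz": 0.07,"gripper": 0.7}

```text
t: 26.03
eef_pos: [0.6652, -0.0661, 0.1225]
ee_rot: [3.142, 0.0, -1.525]
force: [0.2, -0.1, -2.8]
width: 0.0436
gripper_force: 20.0
```

jog_arm:
  targets:
    - {"dx": 0,"dy": 0,"dz": 12,"rx": 0,"ry": 0,"rz": 0,"gripper": 0.7}
    - {"dx": 0,"dy": 0,"dz": 24,"rx": 0,"ry": 0,"rz": 0,"gripper": 0.7}
    - {"dx": 0,"dy": 0,"dz": 34,"rx": 0,"ry": 0,"rz": 0,"gripper": 0.7}
    - {"dx": 0,"dy": 0,"dz": 40,"rx": 0,"ry": 0,"rz": 0,"gripper": 0.7}
    - {"dx": 0,"dy": 0,"dz": 43,"rx": 0,"ry": 0,"rz": 0,"gripper": 0.7}
    - {"dx": 0,"dy": 0,"dz": 43,"rx": 0,"ry": 0,"rz": 0,"gripper": 0.7}
    - {"dx": 0,"dy": 0,"dz": 43,"rx": 0,"ry": 0,"rz": 0,"gripper": 0.7}
    - {"dx": 0,"dy": 0,"dz": 43,"rx": 0,"ry": 0,"rz": 0,"gripper": 0.7}

```text
t: 26.7
eef_pos: [0.6664, -0.0667, 0.0811]
ee_rot: [-3.14, -0.0, -1.526]
force: [-1.3, -0.5, -1.5]
width: 0.0436
gripper_force: 20.0
```

```bash
python3 -c "
from h import *
x,y,t=PLACE['keep']; go(x,y,.053,t)"
```

```text
d [-0.   0.  28.1] r [-0.0013 -0.     -0.0003] t 26.7
```

jog_arm:
  targets:
    - {"dx": 0,"dy": 0,"dz": 6,"rx": 0,"ry": 0,"rz": 0,"gripper": 0.7}
    - {"dx": 0,"dy": 0,"dz": 13,"rx": 0,"ry": 0,"rz": 0,"gripper": 0.7}
    - {"dx": 0,"dy": 0,"dz": 19,"rx": 0,"ry": 0,"rz": 0,"gripper": 0.7}
    - {"dx": 0,"dy": 0,"dz": 24,"rx": 0,"ry": 0,"rz": 0,"gripper": 0.7}
    - {"dx": 0,"dy": 0,"dz": 26.3,"rx": 0,"ry": 0,"rz": 0,"gripper": 0.7}
    - {"dx": 0,"dy": 0,"dz": 27.3,"rx": 0,"ry": 0,"rz": 0,"gripper": 0.7}
    - {"dx": 0,"dy": 0,"dz": 28,"rx": 0,"ry": 0,"rz": 0,"gripper": 0.7}
    - {"dx": 0,"dy": 0,"dz": 28,"rx": 0,"ry": 0,"rz": 0,"gripper": 0.7}

```text
t: 27.37
eef_pos: [0.6652, -0.0669, 0.053]
ee_rot: [3.14, -0.0, -1.526]
force: [-6.3, 1.3, 7.4]
width: 0.0438
gripper_force: 20.0
```

jog_arm:
  targets:
    - {"dx": 0,"dy": 0,"dz": 0,"rx": 0,"ry": 0,"rz": 0,"gripper": 0.48}
    - {"dx": 0,"dy": 0,"dz": 0,"rx": 0,"ry": 0,"rz": 0,"gripper": 0.42}
    - {"dx": 0,"dy": 0,"dz": 0,"rx": 0,"ry": 0,"rz": 0,"gripper": 0.35}
    - {"dx": 0,"dy": 0,"dz": 0,"rx": 0,"ry": 0,"rz": 0,"gripper": 0.3}
    - {"dx": 0,"dy": 0,"dz": 0,"rx": 0,"ry": 0,"rz": 0,"gripper": 0.3}
    - {"dx": 0,"dy": 0,"dz": -5,"rx": 0,"ry": 0,"rz": 0,"gripper": 0.3}
    - {"dx": 0,"dy": 0,"dz": -22,"rx": 0,"ry": 0,"rz": 0,"gripper": 0.3}
    - {"dx": 0,"dy": 0,"dz": -45,"rx": 0,"ry": 0,"rz": 0,"gripper": 0.3}

```text
t: 28.03
eef_pos: [0.6645, -0.0669, 0.096]
ee_rot: [3.138, -0.0, -1.526]
force: [-0.1, -0.3, 0.5]
width: 0.0611
gripper_force: 0.0
```

jog_arm:
  targets:
    - {"dx": 0,"dy": 0,"dz": -25,"rx": 0,"ry": 0,"rz": 0,"gripper": 0.3}
    - {"dx": 0,"dy": 0,"dz": -55,"rx": 0,"ry": 0,"rz": 0,"gripper": 0.3}
    - {"dx": 20,"dy": 0,"dz": -75,"rx": 0,"ry": 0,"rz": 0,"gripper": 0.3}
    - {"dx": 50,"dy": 5,"dz": -80,"rx": 0,"ry": 0,"rz": 0,"gripper": 0.3}
    - {"dx": 85,"dy": 10,"dz": -80,"rx": 0,"ry": 0,"rz": 0,"gripper": 0.3}
    - {"dx": 120,"dy": 15,"dz": -80,"rx": 0,"ry": 0,"rz": 0,"gripper": 0.3}
    - {"dx": 155,"dy": 20,"dz": -80,"rx": 0,"ry": 0,"rz": 0,"gripper": 0.3}
    - {"dx": 185,"dy": 25,"dz": -80,"rx": 0,"ry": 0,"rz": 0,"gripper": 0.3}

```text
t: 28.7
eef_pos: [0.6489, -0.2547, 0.178]
ee_rot: [-3.141, -0.0, -1.526]
force: [1.0, 0.4, 0.0]
width: 0.0614
gripper_force: 0.0
```

jog_arm:
  targets:
    - {"dx": 25,"dy": 10,"dz": 0,"rx": 0,"ry": 0,"rz": 0,"gripper": 0.3}
    - {"dx": 50,"dy": 20,"dz": 0,"rx": 0,"ry": 0,"rz": 0,"gripper": 0.3}
    - {"dx": 75,"dy": 35,"dz": 0,"rx": 0,"ry": 0,"rz": 0,"gripper": 0.3}
    - {"dx": 95,"dy": 50,"dz": 0,"rx": 0,"ry": 0,"rz": 0,"gripper": 0.3}
    - {"dx": 110,"dy": 60,"dz": 0,"rx": 0,"ry": 0,"rz": 0,"gripper": 0.3}
    - {"dx": 115,"dy": 65,"dz": 0,"rx": 0,"ry": 0,"rz": 0,"gripper": 0.3}
    - {"dx": 115,"dy": 65,"dz": 0,"rx": 0,"ry": 0,"rz": 0,"gripper": 0.3}
    - {"dx": 115,"dy": 65,"dz": 0,"rx": 0,"ry": 0,"rz": 0,"gripper": 0.3}

```text
t: 29.37
eef_pos: [0.5895, -0.3705, 0.1776]
ee_rot: [-3.141, -0.0, -1.526]
force: [0.2, 0.4, -0.0]
width: 0.0611
gripper_force: 0.0
```

Run:
```python
from h import *
f=grab('top','t7'); W=world(f); hsv=cv2.cvtColor(f['frame'],cv2.COLOR_RGB2HSV)
g=grab('side','s7')
a=np.radians(2.6);Rb=np.array([[np.cos(a),np.sin(a)],[-np.sin(a),np.cos(a)]])
m=(W[...,2]>.06)&(W[...,2]<.12)&(hsv[...,1]<80)
L=((W[...,:2]-[.661,.0532])@Rb.T)
for y0 in (.12,.04,-.04,-.12):
    q=m&(abs(L[...,1]-y0)<.036)&(abs(L[...,0])<.045)
    P=(L[q]*1000).astype(np.float32);print(y0,q.sum(),cv2.minAreaRect(P),P.mean(0),W[q][:,2].max())
```

```text
0.12 626 ((-0.5081005096435547, 119.90544891357422), (46.676517486572266, 48.05120849609375), 88.58404541015625) [ -2.7175694 117.70079  ] 0.09581860744114379
0.04 760 ((0.4295196533203125, 39.51936340332031), (52.210968017578125, 42.419368743896484), 89.61624145507812) [-2.2839627 38.751675 ] 0.08559684953711377
-0.04 673 ((-0.8566169738769531, -39.97991943359375), (45.59324264526367, 47.823211669921875), 88.66645812988281) [ -1.9358428 -40.34497  ] 0.09491153285951559
-0.12 757 ((-1.0587387084960938, -120.58200073242188), (44.98284912109375, 43.99103927612305), 0.36138802766799927) [  -2.5207324 -120.732086 ] 0.08759301306256828
```

View pics/s7.png

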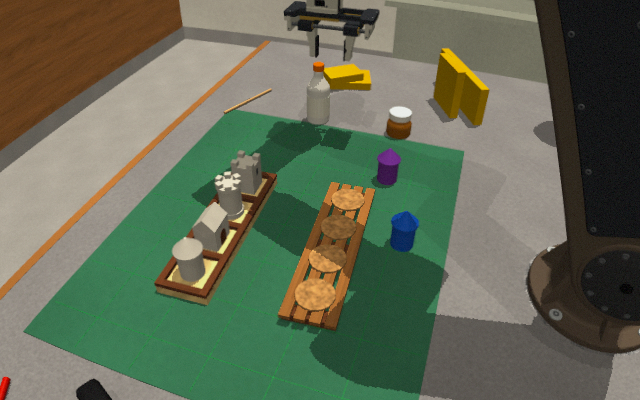

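View pics/t7.png

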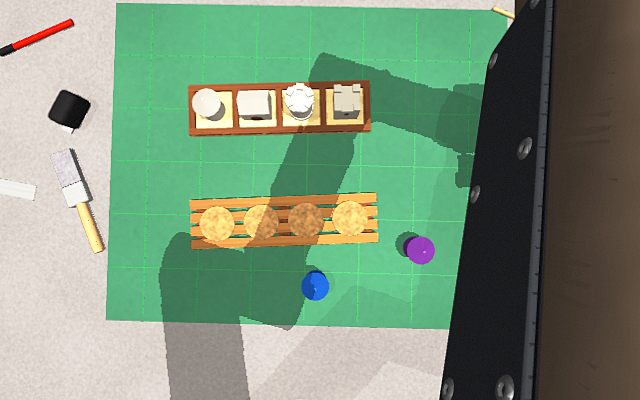

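All four pieces stand upright in the mirrored order: pointed tower (207,103), gatehouse (254,105), round tower (298,100) and keep (347,100). Each is within about 1 mm of its pocket centre, and the robot touches nothing.

```bash
python3 -c "
from station import arm
print(arm.job_done())"
```

```text
the job is handed in; nothing more can be done
None
```

The job is handed in: all four castle pieces stand upright in the base rack in reverse order, each within about 1 mm of its pocket centre by the last camera check; no verdict came back.

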